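Shut the slide box and run its board out to the gauge

ROBOT

A 6-joint arm with a two-finger parallel gripper is mounted at the origin on a cart in front of the work surface, level with it; the furniture and walls round the work are solid. World frame = base frame: x ahead of the robot, y to its left, z up, the work surface at z = 0. Lengths are in mm, angles in rad, forces in N, time in s.
With the tool pointing down it reaches from about 275 to 750 mm from the base axis. Payload 10.2 kg.
Tool frame: the origin (TCP) lies at the very end of the fingers, on their centre line; the grasp point (between the pads) lies 19 mm behind it; z points along the fingers, y is the line along which they close (so a half turn about z gives the same grasp; the last joint's range is limited). The gripper opens to 85 mm and grips with 20 to 120 N. Pads are 22 mm wide; open, the fingers measure 114 mm over their backs; the gripper's body (76 mm by 85 mm) begins 54 mm behind the grasp point. The pads swing forward as they close: fully open they stand 13 mm farther back than shut.
Start: joints at [-1.453, 0.313, 1.498, -0, 1.331, -0.223], TCP at [175.464, -494.816, 208.094] pointing down, gripper open.
Joint ranges: [-2.94, 2.94], [-0.97, 2.17], [0.19, 2.56], [-1.23, 4.37], [0.02, 3.11], [-2.88, 2.88]. Speed limits (rad/s): [2.39, 2.39, 3.01, 3.14, 3.14, 3.14].

INTERFACE

Orientations are given as a unit quaternion [w, x, y, z].
In Python, from plant import state, grab_frame, calibration, hand_in gives the robot as it stands. The module is installed in compiled form; this text tells all that it offers.
- The arm moves only by the tool servo_tool, never from a script. Its argument "commands" is a list of rows, each an object with "offset": the shift along the tool's x, y, z in parts of the range, where 1.0 means 80 cm, a list of three; "rotation": the turn, a rotation vector about the tool's x, y, z in shares of 180 degrees (1.0 is 180 degrees), a list of three. A call has 1 to 8 rows; each row is the pose to reach, as a shift and turn from the pose commanded when the call began, along the tool's axes at that moment; what a row does not reach only later rows make up. A row lasts 1/10 s, in which the tool goes at most 50 mm and 8.59 degrees, less where a joint would pass 70% of its speed; a pose out of reach is approached as far as the arm can. No shift or turn number may pass 1 either way. A call with a gripper value outside its range is refused whole. "gripper" is the closure, from 0 (fully open) to 1 (shut), set as the call begins (left out, the last holds). The fingers move at their own pace and stop on an object; "grip_force" is the grip in N (left out, the last holds). Time passes only in rows, so rows that repeat a pose let the fingers close. It gives the time, the measured TCP pose, the force, the opening and the grip force at its end, in the units of the state.
- state(): the state, without advancing time (a new reading comes with each control period).
- grab_frame(name): name is "scene" or "top" or "wrist"; returns the picture (384x512x3 uint8, red, green, blue); there is no depth.
- calibration(name): a dict with "fx", "fy", "cx", "cy" (pixels), "k1" (the pictures are not rectified: a ray, as slopes to the right and down, at radius r is drawn at 1 + k1 r^2 times it, then the intrinsics apply), "R" (3x3) and "t" (3): a world point X has camera coordinates R X + t. Camera axes: x right, y down, z forward; pixel columns grow to the right and rows downward; lengths in mm; the calibration is good to about 2 mm. A picture is of the moment at which its call begins: read the wrist's pose just before it. calibration takes no time and is no camera call; for the wrist camera it gives the pose at the moment of the call.
- hand_in(): hands the job in; it is judged then, once.
The state is a dict: "clock": time; "joint_positions": joint angles; "joint_velocities": joint speeds; "effort": joint torques, N m; "tcp_pos": TCP position; "tool_rot": TCP orientation; "force": force on the tool from outside, world axes, zero at the start; "moment": the same for the moment, N m; "finger_gap": finger opening in mm; "gripper_force": force on a finger pad.
Only numpy, scipy, OpenCV 4.12 (cv2) and the standard library are available. Lean on these libraries where they do the work, as an engineer would, in place of code of your own. Each camera call takes 0.05 s, during which the arm holds its last target. There are 200 camera calls.

TASK

First shut the lid of the slide box that stands on the loading board. Then, by the upright tab, slide the board straight out over the edge of its stand, box and all, until its outer end is in line with the pointer of the gauge beside it. With that much overhang it would tip, so finish while still holding it: keep hold of the tab with the board pressed down flat on the stand; do not let go, and leave the other things alone.

Things in the scene. Friction and masses are not known exactly. Their poses are not given: they have to be found in the camera images.
- stand: Fixed grey sheet-metal bridge, 140 (x) x 160 (y) mm, flat top 60 mm above the worktop, no guides. Origin at the centre of its underside on the worktop. The board slides out along its -y axis (to the robot's right), over its edge at y = -80 mm.
- board: Loose white laminate board, 110 (x) x 280 (y) x 10 mm, about 0.4 kg, lying on the stand with its y axis about along the stand's. Origin at the centre of its underside. Its outer end is at y = -140 mm. At its inner end an upright aluminium tab: 60 mm wide in x, 12 mm thick in y (pinch it along y), centred at y = +115 mm, rising from the board's top (z = 10 mm) to z = 50 mm.
- board_end (a point): Middle of the board's outer end face (board frame 0, -140, 5 mm); axes as the board.
- tab_top (a point): Middle of the top edge of the board's tab (board frame 0, 115, 50 mm).
- gauge: Fixed gauge on the worktop on the far (+x) side of the board's path, turned like the stand: dark foot 50 x 40 mm, steel post 80 mm high at x = +40 mm, and from it a flat 3 mm thick pointer 34 mm long, aimed across at the board (-x). Origin on the worktop under the pointer's tip.
- gauge_tip (a point): Tip of the gauge's pointer, 65 mm above the worktop, level with the board and about 20 mm beside its edge; axes as the gauge and stand. The board's outer end is to come to y = 0 of this frame.
- slide_box: Loose slide storage box, 68 (x) x 98 (y) mm, about 0.2 kg, standing unfastened on the outer part of the board, about 80 mm from the board's middle. Origin at the centre of its underside; lower part 21 mm high, 35 mm high when shut. Lid hinged along its far (+x) side at x = +34 mm, z = 22 mm.
- slide_box_lid (a joint): Lid hinge, rad: 0 = shut, grows as it opens, stop at 1.83, where it starts. Free hinge: pushed from behind (to the box's -x) below about 1.35 it falls shut in about 1 s, above that it leans back open. The lid is a shallow tray, 68 mm from hinge to free edge, 98 mm wide, 13 mm deep; open, its free edge is about 90 mm above the box's underside, at x = +50 to +65 mm of the box.
- petri_dish: Bystander: round dish, 64 mm across, 14 mm high, on the worktop below the board's overhang. Origin at its underside.
- vial: Bystander: small glass vial, 24 mm across, 48 mm high, upright on the robot's side of the stand.
- marker: Bystander: marker pen, 135 mm long, lying behind the stand.
- forceps: Bystander: steel forceps, 121 mm long, lying near the worktop's front edge.
- blood_tube: Bystander: capped sample tube, 84 mm long, lying near the worktop's front edge.
Mind the look-alikes: they are no part of the job. Several things have the shape of the stand; the one meant has the colours described above.

How it is judged:
By the outcome, as a careful person would: the job done as asked, in the order asked, and still so for the second after the job is handed in, while the arm keeps its last pose, push and grip.
It also fails if it takes over 45 s, if anything falls off the work surface, if the arm or the gripper's body presses on something with over 40 N, if the wrist force passes 120 N, or if a joint passes its speed limit or range.

## Working session

There is one attempt and no reset: what is moved stays moved. The work goes in short steps, Python scripts to look and compute and a tool call to move; the robot and the scene stay as the last step left them, time stands still between calls to the robot, and variables do not carry over. Pictures are saved under pics/ and viewed, at most 10 in all, crops included, and the job is handed in when it is done.

Besides the shell and the picture viewer there is one more tool, called after "Emit:" as name(argument=value, ...) on one line, values as JSON. servo_tool: Moves the arm, as the interface text tells. Its arguments: {"type":"object","properties":{"commands":{"type":"array"},"gripper":{"type":"number"},"grip_force":{"type":"number"}},"required":["commands"]}

```bash
mkdir -p pics; python3 - <<'E'
from plant import *
import cv2,numpy as np
np.set_printoptions(precision=4,suppress=True)
for n in("scene","top"):
    f=grab_frame(n); np.save(f"pics/{n}0.npy",f); cv2.imwrite(f"pics/{n}0.png",cv2.resize(f[:,:,::-1],None,fx=1.5,fy=1.5,interpolation=cv2.INTER_CUBIC))
    print(n,calibration(n))
s=state();print(s['clock'],s['tool_rot'],s['tcp_pos'])
E
```

```text
scene {'fx': 477.72973606746416, 'fy': 477.72973606746416, 'cx': 248.08183853451732, 'cy': 198.5374320818129, 'k1': -0.05064917906269646, 'R': array([[-0.8297, -0.5576,  0.0276],
       [-0.2414,  0.3137, -0.9183],
       [ 0.5034, -0.7686, -0.3949]]), 't': array([465.9133, 207.5488, 993.6649])}
top {'fx': 482.8305712248874, 'fy': 482.8305712248874, 'cx': 262.7615644948882, 'cy': 192.9099472759675, 'k1': -0.12542222047639978, 'R': array([[ 0.0178, -0.9998, -0.0088],
       [-0.9967, -0.017 , -0.0792],
       [ 0.079 ,  0.0102, -0.9968]]), 't': array([  40.2061,  526.6613, 1444.4101])}
0.1 [-0.0006  0.9855  0.1696  0.    ] [ 175.4301 -494.5435  207.5985]
```

View pics/scene0.png

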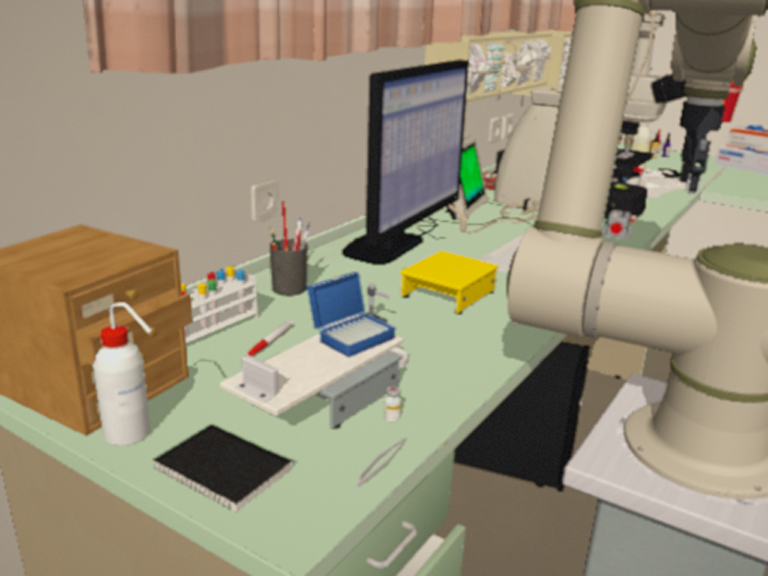

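View pics/top0.png

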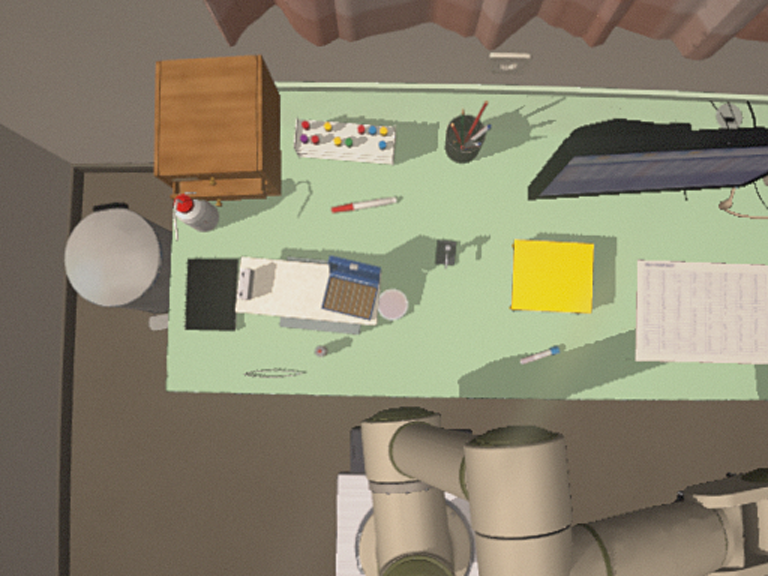

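The scene and top views show the board at top-view px (240–380, 255–325), the tab near (247,283), the box with its blue lid open at (352,285), the gauge at (446,252), the petri dish at (392,304) and the vial at (320,350). I'll zoom in on these.

```bash
python3 - <<'E'
import cv2,numpy as np
t=np.load("pics/top0.npy")[:,:,::-1];s=np.load("pics/scene0.npy")[:,:,::-1]
cv2.imwrite("pics/tc.png",cv2.resize(t[155:245,145:341],None,fx=4,fy=4,interpolation=cv2.INTER_CUBIC))
cv2.imwrite("pics/sc.png",cv2.resize(s[175:290,140:290],None,fx=5,fy=5,interpolation=cv2.INTER_CUBIC))
E
```

```text
(no output)
```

View pics/tc.png

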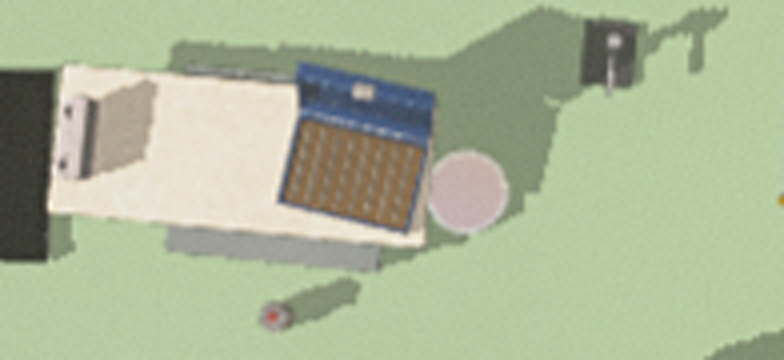

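View pics/sc.png

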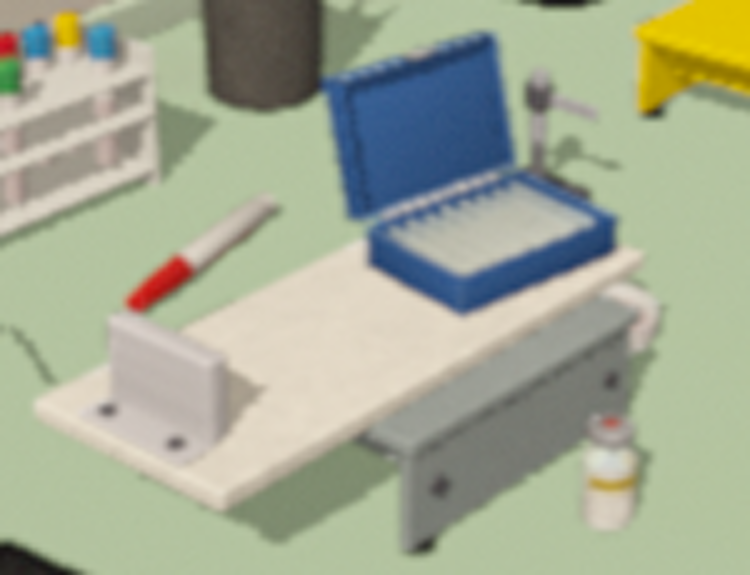

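```bash
cat > h.py <<'E'
import numpy as np,cv2
from plant import *
np.set_printoptions(precision=2,suppress=True)
def ray(c,uv):
    K=np.array([[c['fx'],0,c['cx']],[0,c['fy'],c['cy']],[0,0,1]])
    p=np.array(uv,float).reshape(-1,1,2); n=cv2.undistortPoints(p,K,np.array([c['k1'],0,0,0,0]))[:,0]
    R=np.array(c['R']);t=np.array(c['t'])
    return -R.T@t,(np.c_[n,np.ones(len(n))])@R
def onz(c,uv,z):
    o,d=ray(c,uv); return o+d*((z-o[2])/d[:,2])[:,None]
E
python3 - <<'E'
from h import *
c=calibration("top"); s=calibration("scene")
T=lambda L,z:onz(c,[(x/4+145-.375,y/4+155-.375) for x,y in L],z)[:,:2]
S=lambda L,z:onz(s,[(x/5+140-.4,y/5+175-.4) for x,y in L],z)[:,:2]
print("board top",T([(63,66),(48,212),(425,247),(300,81)],70))
print("scene board",S([(38,408),(225,507),(645,258)],70))
print("tab top",T([(75,95),(98,98),(62,177),(84,178)],110))
print("scene tab top",S([(112,318),(222,372)],110))
print("gauge tip",T([(610,93),(614,42)],65),S([(597,114),(552,100)],65))
print("box rim",T([(300,118),(281,203),(408,233),(428,143)],91), S([(375,240),(463,287),(617,222)],91))
print("lid free",T([(300,64),(435,96)],160),S([(327,80),(493,35)],160))
print("stand",T([(166,228),(166,250),(380,270)],60),S([(405,445),(635,318)],60))
print("dish, vial",T([(467,192)],14),T([(275,316)],48),S([(612,423)],48))
E
```

```text
board top [[581.64 353.83]
 [473.1  361.24]
 [452.59  82.42]
 [573.15 176.99]]
scene board [[571.36 360.01]
 [461.08 371.05]
 [444.26  91.8 ]]
tab top [[555.9  335.26]
 [553.99 318.44]
 [496.63 342.65]
 [496.2  326.65]]
scene tab top [[548.08 338.35]
 [483.41 345.37]]
gauge tip [[568.64 -51.68]
 [606.64 -54.21]] [[561.29 -49.17]
 [591.37 -50.52]]
box rim [[543.75 174.18]
 [481.84 186.42]
 [461.83  94.15]
 [527.14  81.01]] [[530.5  186.7 ]
 [471.7  200.32]
 [452.9  104.28]]
lid free [[574.57 168.21]
 [553.88  74.52]] [[561.37 181.89]
 [534.4   90.28]]
stand [[463.37 274.77]
 [447.1  274.3 ]
 [435.38 115.55]] [[443.21 280.07]
 [426.03 129.18]]
dish, vial [[496.69  53.15]] [[400.01 193.55]] [[394.91 196.9 ]]
```

```bash
cat >> h.py <<'E'
from scipy.spatial.transform import Rotation as Ro
YAW=-4.2
def to(*p,yaw=YAW):
    s=state(); q=np.array(s['tool_rot']); R=Ro.from_quat(q[[1,2,3,0]])
    G=Ro.from_euler('z',yaw,degrees=True)*Ro.from_euler('x',180,degrees=True)
    print("offset cm",R.inv().apply(np.array(p)-s['tcp_pos'])/10,"rot",(R.inv()*G).as_rotvec(degrees=True))
E
python3 -c "
from h import *
to(612,110,250)"
```

```text
offset cm [ 61.35 -42.39  -4.18] rot [-0.07 -0.   23.73]
```

The manual's scale: shifts go in shares of 80 cm and turns go in shares of 180 degrees. Converting my numbers, 61.3 cm / 80 = 0.7663, -4.2 cm / 80 = -0.0525, 23.7 degrees / 180 = 0.1317.

Emit:
servo_tool(commands=[{"offset": [0, 0, -0.0525], "rotation": [0, 0, 0.0444]}, {"offset": [0.7663, -0.53, -0.0525], "rotation": [0, 0, 0.1317]}, {"offset": [0.7663, -0.53, -0.0525], "rotation": [0, 0, 0.1317]}, {"offset": [0.7663, -0.53, -0.0525], "rotation": [0, 0, 0.1317]}, {"offset": [0.7663, -0.53, -0.0525], "rotation": [0, 0, 0.1317]}, {"offset": [0.7663, -0.53, -0.0525], "rotation": [0, 0, 0.1317]}, {"offset": [0.7663, -0.53, -0.0525], "rotation": [0, 0, 0.1317]}, {"offset": [0.7663, -0.53, -0.0525], "rotation": [0, 0, 0.1317]}], gripper=1, grip_force=40)

```text
clock: 0.9
tcp_pos: [380.8, -209.1, 250.1]
tool_rot: [-0.0, 0.999, -0.037, 0.0]
force: [0.5, -0.6, -0.4]
finger_gap: 0.1
gripper_force: 0.0
```

```bash
python3 -c "
from h import *
to(612,110,250)"
```

```text
offset cm [ 20.72 -33.52   0.01] rot [-0.   -0.    0.01]
```

Converted, -33.5 cm / 80 = -0.4188, 20.7 cm / 80 = 0.2588.

Emit:
servo_tool(commands=[{"offset": [0.2588, -0.4188, 0], "rotation": [0, 0, 0]}, {"offset": [0.2588, -0.4188, 0], "rotation": [0, 0, 0]}, {"offset": [0.2588, -0.4188, 0], "rotation": [0, 0, 0]}, {"offset": [0.2588, -0.4188, 0], "rotation": [0, 0, 0]}, {"offset": [0.2588, -0.4188, 0], "rotation": [0, 0, 0]}, {"offset": [0.2588, -0.4188, 0], "rotation": [0, 0, 0]}, {"offset": [0.2588, -0.4188, 0], "rotation": [0, 0, 0]}, {"offset": [0.2588, -0.4188, 0], "rotation": [0, 0, 0]}])

```text
clock: 1.7
tcp_pos: [611.7, 110.3, 249.5]
tool_rot: [-0.0, 0.999, -0.036, -0.0]
force: [0.9, -0.7, 0.3]
finger_gap: 0.0
gripper_force: 0.0
```

```bash
python3 - <<'E'
from h import *
s=state();c=calibration("wrist");f=grab_frame("wrist");np.save("pics/w1.npy",f);import pickle;pickle.dump(c,open("pics/w1.pkl","wb"))
cv2.imwrite("pics/w1.png",cv2.resize(f[:,:,::-1],None,fx=1.5,fy=1.5,interpolation=cv2.INTER_CUBIC));print(s['tcp_pos'],c)
E
```

```text
[611.73 110.33 249.55] {'fx': 291.0299736759564, 'fy': 291.0299736759564, 'cx': 253.95129072369977, 'cy': 190.27434283630117, 'k1': 0.023650759078163382, 'R': array([[-0.07, -1.  , -0.  ],
       [-0.95,  0.07,  0.29],
       [-0.29,  0.02, -0.96]]), 't': array([154.34, 527.2 , 592.2 ])}
```

View pics/w1.png

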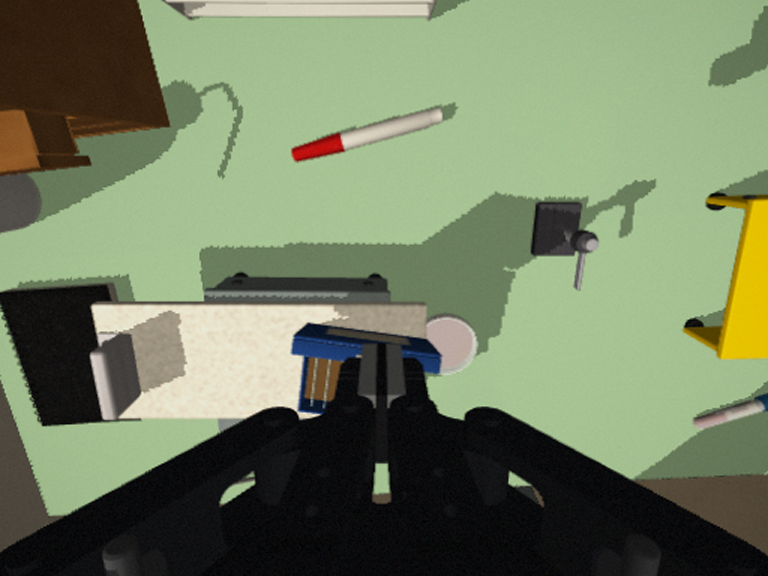

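```bash
python3 - <<'E'
from h import *
import pickle
c=pickle.load(open("pics/w1.pkl","rb"))
W=lambda L,z:onz(c,[((x+.5)/1.5-.5,(y+.5)/1.5-.5) for x,y in L],z)[:,:2]
print("board",W([(93,305),(426,304),(108,418)],70)); print("gauge",W([(578,289),(586,248)],65))
print("lid",W([(292,353),(438,372),(305,325),(441,351)],160)); print("dish",W([(450,345)],14))
print("tab top",W([(92,350),(102,418),(116,347)],110))
print(W([(205,291),(390,292)],60))
E
```

```text
board [[581.79 352.01]
 [562.73  76.5 ]
 [475.16 366.27]]
gauge [[565.2  -50.82]
 [599.79 -55.2 ]]
lid [[567.74 170.67]
 [547.59  78.14]
 [586.21 160.07]
 [562.31  75.71]]
dish [[497.85  49.87]]
tab top [[558.42 333.35]
 [499.9  340.59]
 [559.5  314.98]]
[[584.36 262.5 ]
 [572.2  105.82]]
```

Converted, 11 cm / 80 = 0.1375, 10 cm / 80 = 0.125.

Emit:
servo_tool(commands=[{"offset": [0, 0, 0.0625], "rotation": [0, 0, 0]}, {"offset": [0, 0, 0.125], "rotation": [0, 0, 0]}, {"offset": [0, 0, 0.1375], "rotation": [0, 0, 0]}, {"offset": [0, 0, 0.1375], "rotation": [0, 0, 0]}, {"offset": [-0.0188, -0.0025, 0.1375], "rotation": [0, 0, 0]}, {"offset": [-0.0275, -0.0038, 0.1375], "rotation": [0, 0, 0]}, {"offset": [-0.0363, -0.005, 0.1375], "rotation": [0, 0, 0]}, {"offset": [-0.045, -0.0063, 0.1375], "rotation": [0, 0, 0]}])

```text
clock: 2.55
tcp_pos: [575.6, 115.6, 141.4]
tool_rot: [-0.0, 0.999, -0.036, 0.001]
force: [0.1, 0.3, -0.6]
finger_gap: 0.3
gripper_force: 0.0
```

Emit:
servo_tool(commands=[{"offset": [-0.0088, -0.0013, 0], "rotation": [0, 0, 0]}, {"offset": [-0.0175, -0.0025, 0], "rotation": [0, 0, 0]}, {"offset": [-0.0263, -0.0038, 0], "rotation": [0, 0, 0]}, {"offset": [-0.035, -0.005, 0], "rotation": [0, 0, 0]}, {"offset": [-0.0438, -0.0063, 0], "rotation": [0, 0, 0]}, {"offset": [-0.05, -0.0075, 0], "rotation": [0, 0, 0]}, {"offset": [-0.05, -0.0075, 0], "rotation": [0, 0, 0]}, {"offset": [-0.05, -0.0075, 0], "rotation": [0, 0, 0]}])

```text
clock: 3.35
tcp_pos: [536.1, 124.5, 140.2]
tool_rot: [-0.0, 0.999, -0.036, 0.0]
force: [0.1, -0.2, 0.1]
finger_gap: -0.4
gripper_force: 0.0
```

```bash
python3 - <<'E'
from h import *
f=grab_frame("scene")[:,:,::-1];g=grab_frame("top")[:,:,::-1]
a=cv2.resize(f[175:275,140:290],(600,400),interpolation=cv2.INTER_CUBIC)
cv2.imwrite("pics/s2.png",a)
E
```

```text
(no output)
```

View pics/s2.png

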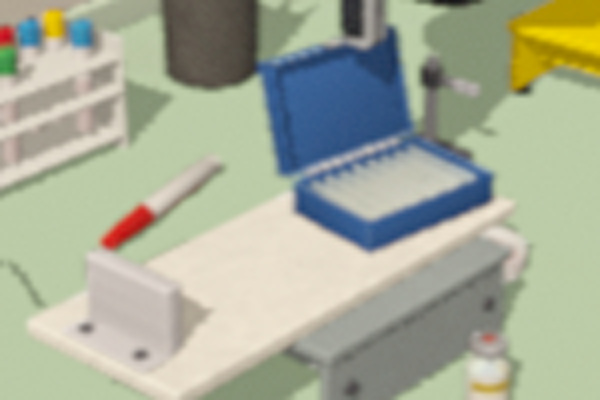

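```bash
python3 - <<'E'
from h import *
s=state();print(s['clock'],s['tcp_pos'],s['joint_positions'])
def proj(n,P):
    c=calibration(n);K=np.array([[c['fx'],0,c['cx']],[0,c['fy'],c['cy']],[0,0,1]])
    return cv2.projectPoints(np.array([P],float),cv2.Rodrigues(np.array(c['R']))[0],np.array(c['t']),K,np.array([c['k1'],0,0,0,0]))[0][:,0][0]
p=proj("scene",s['tcp_pos']);print((p-[140,175])*4)
for P in [(612,110,140),(575,115,140)]: print((proj("scene",P)-[140,175])*4)
f=grab_frame("scene")[:,:,::-1];g=grab_frame("top")[:,:,::-1]
a=cv2.resize(f[175:250,185:275],(540,450),interpolation=cv2.INTER_CUBIC)
b=cv2.resize(g[155:230,205:265],(240,300),interpolation=cv2.INTER_CUBIC)
o=np.zeros((450,790,3),np.uint8);o[:,:540]=a;o[:300,545:785]=b
cv2.imwrite("pics/s3.png",o)
E
```

```text
3.45 [536.2  124.42 140.07] [0.02 0.43 1.52 0.   1.2  1.66]
[355.98  74.41]
[269.07  37.85]
[312.61  54.33]
```

View pics/s3.png

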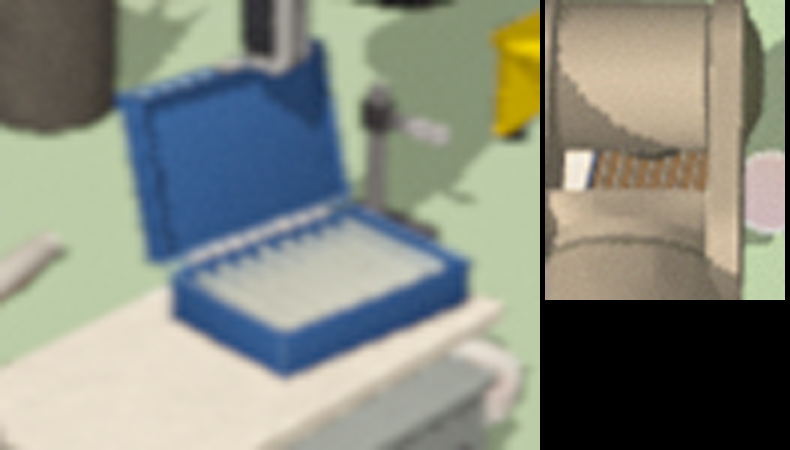

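```bash
python3 - <<'E'
from h import *
s=state();c=calibration("wrist");f=grab_frame("wrist")[:,:,::-1].copy()
K=np.array([[c['fx'],0,c['cx']],[0,c['fy'],c['cy']],[0,0,1]])
R=np.array(c['R']);tcp=np.array(s['tcp_pos'])
P=np.array([tcp,tcp+[0,0,20],tcp+[0,0,40]])
p=cv2.projectPoints(P,cv2.Rodrigues(R)[0],np.array(c['t']),K,np.array([c['k1'],0,0,0,0]))[0][:,0];print(p)
for q in p: cv2.circle(f,(int(round(q[0])),int(round(q[1]))),1,(0,0,255),-1)
print(-R.T@np.array(c['t']),tcp)
cv2.imwrite("pics/w3.png",cv2.resize(f[120:384,120:400],None,fx=2.2,fy=2.2,interpolation=cv2.INTER_CUBIC))
E
```

```text
[[253.88 227.12]
 [253.83 242.01]
 [253.77 260.96]]
[609.42 118.81 305.36] [536.15 124.41 140.03]
```

View pics/w3.png

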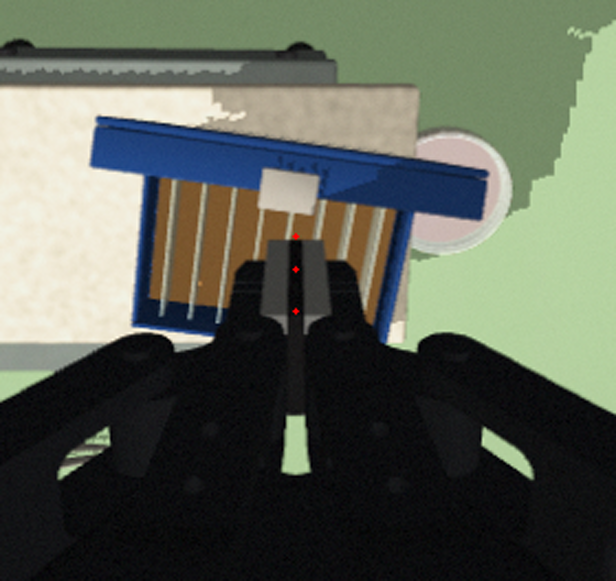

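```bash
python3 - <<'E'
from h import *
c=calibration("wrist")
W=lambda L,z:onz(c,[((x+.5)/2.2-.5+120,(y+.5)/2.2-.5+120) for x,y in L],z)
for z in(92,130,145,160):print(z,W([(97,118),(488,173),(90,165),(483,218)],z)[:,:2].ravel())
print("rim",W([(148,178),(133,325),(412,205),(385,340)],91)[:,:2])
print("board outer corner",W([(417,87),(403,340)],70)[:,:2])
o,_=ray(c,[(0,0)])
L=lambda a,b:np.linalg.norm(a-b)
for z in(92,105,120,140,160):
  p=W([(97,118),(488,173)],z);q=W([(90,165),(483,218)],z);print(z,L(*p),L(*q))
E
```

```text
92 [563.5  190.29 533.98  56.95 547.   195.45 517.1   58.51]
130 [571.68 177.56 547.41  67.97 558.12 181.8  533.54  69.25]
145 [574.9  172.54 552.71  72.32 562.5  176.41 540.03  73.49]
160 [578.13 167.51 558.01  76.67 566.89 171.02 546.51  77.73]
rim [[540.45 176.25]
 [482.54 189.98]
 [523.49  83.51]
 [469.09  94.99]]
board outer corner [[561.86  77.24]
 [454.82  85.14]]
92 136.57407510557204 140.16223029103134
105 128.25227692778088 131.62179689084596
120 118.65020210725254 121.76745065986282
140 105.84743567988149 108.62832235188532
160 93.04466925251039 95.48919404390779
```

Converted, 8 cm / 80 = 0.1, -7 cm / 80 = -0.0875.

Emit:
servo_tool(commands=[{"offset": [0, 0, -0.0625], "rotation": [0, 0, 0]}, {"offset": [0, 0, -0.0875], "rotation": [0, 0, 0]}, {"offset": [0, 0, -0.0875], "rotation": [0, 0, 0]}, {"offset": [0.05, 0.0025, -0.0875], "rotation": [0, 0, 0]}, {"offset": [0.1, 0.005, -0.0875], "rotation": [0, 0, 0]}, {"offset": [0.1, 0.005, -0.0875], "rotation": [0, 0, 0]}])

```text
clock: 4.2
tcp_pos: [617.8, 113.5, 206.8]
tool_rot: [0.0, 0.999, -0.037, -0.001]
force: [-0.6, -0.1, -0.9]
finger_gap: -0.3
gripper_force: 0.0
```

Converted, 8.3 cm / 80 = 0.1038, 8 cm / 80 = 0.1.

Emit:
servo_tool(commands=[{"offset": [0, 0, 0.05], "rotation": [0, 0, 0]}, {"offset": [0, 0, 0.1], "rotation": [0, 0, 0]}, {"offset": [0, 0, 0.1038], "rotation": [0, 0, 0]}, {"offset": [0, 0, 0.1038], "rotation": [0, 0, 0]}, {"offset": [0, 0, 0.1038], "rotation": [0, 0, 0]}, {"offset": [-0.0125, 0, 0.1038], "rotation": [0, 0, 0]}, {"offset": [-0.025, 0, 0.1038], "rotation": [0, 0, 0]}, {"offset": [-0.025, 0, 0.1038], "rotation": [0, 0, 0]}])

```text
clock: 5.0
tcp_pos: [595.7, 116.4, 129.3]
tool_rot: [-0.0, 0.999, -0.036, 0.001]
force: [0.2, 0.7, 0.4]
finger_gap: -0.1
gripper_force: 0.0
```

```bash
python3 - <<'E'
from h import *
s=state();print(s['tcp_pos'],s['force'])
f=grab_frame("scene");np.save("pics/s4.npy",f)
g=grab_frame("wrist");np.save("pics/w4.npy",g)
a=cv2.resize(f[175:240,195:255,::-1],(360,390),interpolation=cv2.INTER_CUBIC)
b=cv2.resize(g[120:315,150:350,::-1],(400,390),interpolation=cv2.INTER_CUBIC)
cv2.imwrite("pics/s4.png",np.hstack([a,b]))
E
```

```text
[595.72 116.38 129.32] [0.2  0.67 0.36]
```

View pics/s4.png

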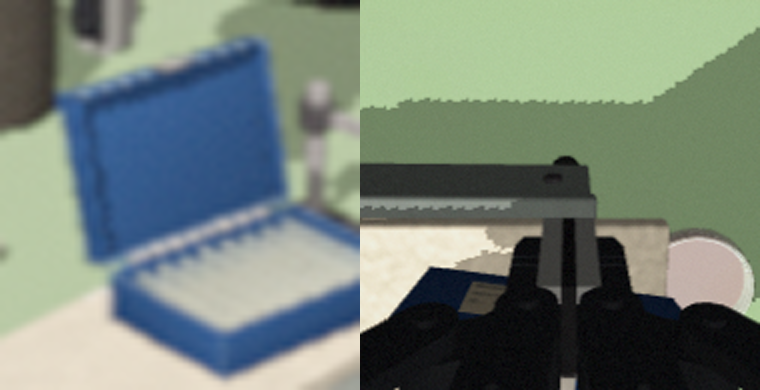

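Converted, -3.6 cm / 80 = -0.045, -3 cm / 80 = -0.0375.

Emit:
servo_tool(commands=[{"offset": [0, 0, 0.0188], "rotation": [0, 0, 0]}, {"offset": [-0.0075, 0, 0.0188], "rotation": [0, 0, 0]}, {"offset": [-0.015, 0, 0.0188], "rotation": [0, 0, 0]}, {"offset": [-0.0225, 0, 0.0188], "rotation": [0, 0, 0]}, {"offset": [-0.03, 0, 0.0188], "rotation": [0, 0, 0]}, {"offset": [-0.0375, 0, 0.0188], "rotation": [0, 0, 0]}, {"offset": [-0.045, 0, 0.0188], "rotation": [0, 0, 0]}])

```text
clock: 5.8
tcp_pos: [559.2, 118.8, 112.4]
tool_rot: [-0.0, 0.999, -0.036, 0.0]
force: [-0.4, 0.1, -0.1]
finger_gap: -0.2
gripper_force: 0.2
```

```bash
cat >> h.py <<'E'
def blue(n):
    f=grab_frame(n); h=cv2.cvtColor(f,cv2.COLOR_RGB2HSV)
    m=((h[:,:,0]>100)&(h[:,:,0]<125)&(h[:,:,1]>120)&(h[:,:,2]>40)).astype(np.uint8)
    if n=="scene": m[:170]=0;m[260:]=0;m[:,:190]=0;m[:,280:]=0
    y,x=np.nonzero(m); print(n,"blue n",len(x),"x",x.min(),x.max(),"y",y.min(),y.max()); return f,m
E
python3 - <<'E'
from h import *
f=np.load("pics/s4.npy")
import h as H; H.grab_frame=lambda n:f; blue("scene")
import plant; H.grab_frame=plant.grab_frame
f,m=blue("scene"); np.save("pics/s5.npy",f); s=state();print(s['tcp_pos'],s['force'])
E
```

```text
scene blue n 1147 x 205 261 y 183 236
scene blue n 1106 x 211 261 y 182 236
[558.48 118.97 112.3 ] [0.17 1.04 0.23]
```

Converted, -3 cm / 80 = -0.0375, -2.4 cm / 80 = -0.03.

Emit:
servo_tool(commands=[{"offset": [-0.0075, 0, 0], "rotation": [0, 0, 0]}, {"offset": [-0.015, 0, 0], "rotation": [0, 0, 0]}, {"offset": [-0.0225, 0, 0], "rotation": [0, 0, 0]}, {"offset": [-0.03, 0, -0.0038], "rotation": [0, 0, 0]}, {"offset": [-0.0375, 0, -0.0075], "rotation": [0, 0, 0]}])

```text
clock: 6.35
tcp_pos: [529.2, 121.0, 118.3]
tool_rot: [0.0, 0.999, -0.036, -0.0]
force: [-0.3, -0.4, 0.4]
finger_gap: -0.0
gripper_force: 0.0
```

```bash
python3 - <<'E'
from h import *
f,m=blue("scene"); np.save("pics/s6.npy",f); s=state();print(s['tcp_pos'],s['force'])
E
```

```text
scene blue n 806 x 212 261 y 188 236
[528.76 121.16 118.89] [-0.21  0.07  1.52]
```

Lid is moving (its upper blue edge has dropped). Continue gently, rising so as not to trap it, then retreat upwards.

Converted, -12 cm / 80 = -0.15, -9 cm / 80 = -0.1125.

Emit:
servo_tool(commands=[{"offset": [-0.0088, 0, -0.0063], "rotation": [0, 0, 0]}, {"offset": [-0.0175, 0, -0.0125], "rotation": [0, 0, 0]}, {"offset": [-0.0175, 0, -0.0188], "rotation": [0, 0, 0]}, {"offset": [-0.0175, 0, -0.0625], "rotation": [0, 0, 0]}, {"offset": [-0.0175, 0, -0.1125], "rotation": [0, 0, 0]}, {"offset": [-0.0175, 0, -0.15], "rotation": [0, 0, 0]}, {"offset": [-0.0175, 0, -0.15], "rotation": [0, 0, 0]}, {"offset": [-0.0175, 0, -0.15], "rotation": [0, 0, 0]}])

```text
clock: 7.2
tcp_pos: [515.8, 122.0, 238.2]
tool_rot: [-0.0, 0.999, -0.036, 0.0]
force: [-0.0, -0.3, -0.3]
finger_gap: 0.0
gripper_force: 0.0
```

```bash
python3 - <<'E'
from h import *
f,m=blue("scene"); np.save("pics/s7.npy",f); s=state();print(s['tcp_pos'],s['force'])
to(527,330,240)
E
```

```text
scene blue n 585 x 214 261 y 205 236
[515.39 121.93 237.33] [0.3  0.02 0.14]
offset cm [ -0.36 -20.84  -0.27] rot [0.01 0.07 0.03]
```

Converted, -20.8 cm / 80 = -0.26, -0.3 cm / 80 = -0.0038.

Emit:
servo_tool(commands=[{"offset": [-0.0038, -0.26, 0], "rotation": [0, 0, 0]}, {"offset": [-0.0038, -0.26, 0], "rotation": [0, 0, 0]}, {"offset": [-0.0038, -0.26, 0], "rotation": [0, 0, 0]}, {"offset": [-0.0038, -0.26, 0], "rotation": [0, 0, 0]}, {"offset": [-0.0038, -0.26, 0], "rotation": [0, 0, 0]}, {"offset": [-0.0038, -0.26, 0], "rotation": [0, 0, 0]}, {"offset": [-0.0038, -0.26, 0], "rotation": [0, 0, 0]}], gripper=0)

```text
clock: 7.95
tcp_pos: [527.9, 328.6, 237.3]
tool_rot: [0.001, 0.999, -0.037, -0.001]
force: [-0.8, 0.2, 0.7]
finger_gap: 85.6
gripper_force: 0.0
```

```bash
python3 - <<'E'
from h import *
import pickle
f,m=blue("scene"); s=state();c=calibration("wrist");g=grab_frame("wrist");np.save("pics/w8.npy",g);pickle.dump(c,open("pics/w8.pkl","wb"));print(s['tcp_pos'],s['finger_gap'],(s['joint_positions'][5]))
K=np.array([[c['fx'],0,c['cx']],[0,c['fy'],c['cy']],[0,0,1]])
P=[(556,332,110),(497,335,110)]
p=cv2.projectPoints(np.array(P,float),cv2.Rodrigues(np.array(c['R']))[0],np.array(c['t']),K,np.array([c['k1'],0,0,0,0]))[0][:,0];print(p)
u=p.mean(0)
for r in (int(p[0,1])+3,int(p[0,1])+8):
  print(r,list(zip(range(int(u[0])-40,int(u[0])+40,2),g[r,int(u[0])-40:int(u[0])+40:2].mean(1).astype(int))))
E
```

```text
scene blue n 748 x 214 261 y 205 236
[528.04 328.26 237.68] 85.61423245496525 2.013239303147662
[[248.2  150.01]
 [249.82 205.18]]
153 [(209, np.int64(21)), (211, np.int64(14)), (213, np.int64(16)), (215, np.int64(15)), (217, np.int64(10)), (219, np.int64(95)), (221, np.int64(121)), (223, np.int64(121)), (225, np.int64(123)), (227, np.int64(152)), (229, np.int64(228)), (231, np.int64(221)), (233, np.int64(89)), (235, np.int64(70)), (237, np.int64(70)), (239, np.int64(138)), (241, np.int64(217)), (243, np.int64(208)), (245, np.int64(222)), (247, np.int64(219)), (249, np.int64(213)), (251, np.int64(211)), (253, np.int64(138)), (255, np.int64(150)), (257, np.int64(171)), (259, np.int64(172)), (261, np.int64(164)), (263, np.int64(165)), (265, np.int64(165)), (267, np.int64(159)), (269, np.int64(156)), (271, np.int64(161)), (273, np.int64(163)), (275, np.int64(165)), (277, np.int64(165)), (279, np.int64(162)), (281, np.int64(161)), (283, np.int64(164)), (285, np.int64(164)), (287, np.int64(159))]
158 [(209, np.int64(21)), (211, np.int64(18)), (213, np.int64(16)), (215, np.int64(14)), (217, np.int64(15)), (219, np.int64(55)), (221, np.int64(121)), (223, np.int64(120)), (225, np.int64(121)), (227, np.int64(137)), (229, np.int64(227)), (231, np.int64(195)), (233, np.int64(218)), (235, np.int64(220)), (237, np.int64(220)), (239, np.int64(217)), (241, np.int64(222)), (243, np.int64(204)), (245, np.int64(220)), (247, np.int64(218)), (249, np.int64(215)), (251, np.int64(211)), (253, np.int64(140)), (255, np.int64(152)), (257, np.int64(160)), (259, np.int64(160)), (261, np.int64(160)), (263, np.int64(158)), (265, np.int64(156)), (267, np.int64(156)), (269, np.int64(163)), (271, np.int64(163)), (273, np.int64(154)), (275, np.int64(156)), (277, np.int64(164)), (279, np.int64(163)), (281, np.int64(165)), (283, np.int64(167)), (285, np.int64(159)), (287, np.int64(155))]
```

Converted, 15.3 cm / 80 = 0.1913, 14.5 cm / 80 = 0.1813.

Emit:
servo_tool(commands=[{"offset": [-0.0013, -0.0063, 0.05], "rotation": [0, 0, 0]}, {"offset": [-0.0013, -0.0063, 0.1], "rotation": [0, 0, 0]}, {"offset": [-0.0013, -0.0063, 0.1375], "rotation": [0, 0, 0]}, {"offset": [-0.0013, -0.0063, 0.1625], "rotation": [0, 0, 0]}, {"offset": [-0.0013, -0.0063, 0.1813], "rotation": [0, 0, 0]}, {"offset": [-0.0013, -0.0063, 0.1913], "rotation": [0, 0, 0]}, {"offset": [-0.0013, -0.0063, 0.1913], "rotation": [0, 0, 0]}, {"offset": [-0.0013, -0.0063, 0.1913], "rotation": [0, 0, 0]}])

```text
clock: 8.85
tcp_pos: [527.8, 334.4, 86.0]
tool_rot: [-0.0, 0.999, -0.037, 0.001]
force: [0.2, 0.0, 1.1]
finger_gap: 85.5
gripper_force: 0.0
```

Emit:
servo_tool(commands=[{"offset": [0, 0, 0], "rotation": [0, 0, 0]}, {"offset": [0, 0, 0], "rotation": [0, 0, 0]}, {"offset": [0, 0, 0], "rotation": [0, 0, 0]}, {"offset": [0, 0, 0], "rotation": [0, 0, 0]}, {"offset": [0, 0, 0], "rotation": [0, 0, 0]}, {"offset": [0, 0, 0], "rotation": [0, 0, 0]}, {"offset": [0, 0, 0], "rotation": [0, 0, 0]}], gripper=1, grip_force=50)

```text
clock: 9.55
tcp_pos: [527.3, 334.6, 85.4]
tool_rot: [0.0, 0.999, -0.036, 0.0]
force: [-0.5, -1.5, 3.1]
finger_gap: 8.7
gripper_force: 48.9
```

```bash
python3 - <<'E'
from h import *
s=state();print(s['tcp_pos'],s['force'],s['moment'],s['finger_gap'],s['gripper_force'])
f,m=blue("scene");f,m=blue("top")
E
```

```text
[527.28 334.63  85.35] [-0.47 -1.53  3.1 ] [-0.19  0.25 -0.01] 8.673829219360028 48.91433000564575
scene blue n 776 x 214 262 y 205 236
top blue n 110 x 215 256 y 84 211
```

Converted, 0.8 cm / 80 = 0.01, 0.4 cm / 80 = 0.005.

Emit:
servo_tool(commands=[{"offset": [0, 0, 0], "rotation": [0, 0, 0]}, {"offset": [0, 0, 0], "rotation": [0, 0, 0]}, {"offset": [0, 0, 0], "rotation": [0, 0, 0]}, {"offset": [0, 0, 0.005], "rotation": [0, 0, 0]}, {"offset": [0, 0, 0.01], "rotation": [0, 0, 0]}, {"offset": [0, 0, 0.01], "rotation": [0, 0, 0]}], gripper=0.7)

```text
clock: 10.25
tcp_pos: [526.9, 334.5, 76.2]
tool_rot: [0.0, 0.999, -0.036, -0.001]
force: [0.3, 0.3, -0.4]
finger_gap: 25.7
gripper_force: 0.0
```

Emit:
servo_tool(commands=[{"offset": [0, 0, 0], "rotation": [0, 0, 0]}, {"offset": [0, 0, 0], "rotation": [0, 0, 0]}, {"offset": [0, 0, 0], "rotation": [0, 0, 0]}, {"offset": [0, 0, 0], "rotation": [0, 0, 0]}, {"offset": [0, 0, 0], "rotation": [0, 0, 0]}], gripper=1, grip_force=50)

```text
clock: 10.75
tcp_pos: [527.2, 334.6, 77.1]
tool_rot: [0.0, 0.999, -0.036, -0.0]
force: [-0.1, -1.6, -0.0]
finger_gap: 10.2
gripper_force: 51.0
```

Converted, 4 cm / 80 = 0.05, 3.7 cm / 80 = 0.0463.

Emit:
servo_tool(commands=[{"offset": [0, 0.005, 0], "rotation": [0, 0, 0]}, {"offset": [0, 0.0125, 0], "rotation": [0, 0, 0]}, {"offset": [0, 0.0213, 0], "rotation": [0, 0, 0]}, {"offset": [0, 0.03, 0], "rotation": [0, 0, 0]}, {"offset": [0, 0.0388, 0], "rotation": [0, 0, 0]}, {"offset": [0, 0.0463, 0], "rotation": [0, 0, 0]}, {"offset": [0, 0.05, 0], "rotation": [0, 0, 0]}, {"offset": [0, 0.05, 0], "rotation": [0, 0, 0]}], grip_force=90)

```text
clock: 11.55
tcp_pos: [524.4, 293.9, 77.3]
tool_rot: [0.001, 0.999, -0.037, -0.0]
force: [0.1, -1.3, 2.8]
finger_gap: 9.0
gripper_force: 91.6
```

```bash
python3 - <<'E'
from h import *
s=state();print(s['tcp_pos'],s['force'],s['moment'],s['finger_gap'],s['gripper_force'])
E
```

```text
[524.43 293.89  77.26] [ 0.05 -1.3   2.75] [-0.17  0.09 -0.04] 8.963361611344864 91.6244637966156
```

Converted, 6.8 cm / 80 = 0.085, 1.3 cm / 80 = 0.0163.

Emit:
servo_tool(commands=[{"offset": [0, 0.0063, 0.0006], "rotation": [0, 0, 0]}, {"offset": [0, 0.0163, 0.0006], "rotation": [0, 0, 0]}, {"offset": [0, 0.0288, 0.0006], "rotation": [0, 0, 0]}, {"offset": [0, 0.0413, 0.0006], "rotation": [0, 0, 0]}, {"offset": [0, 0.0538, 0.0006], "rotation": [0, 0, 0]}, {"offset": [0, 0.0663, 0.0006], "rotation": [0, 0, 0]}, {"offset": [0, 0.0775, 0.0006], "rotation": [0, 0, 0]}, {"offset": [0, 0.085, 0.0006], "rotation": [0, 0, 0]}])

```text
clock: 12.35
tcp_pos: [519.8, 227.2, 77.2]
tool_rot: [-0.001, 0.999, -0.036, 0.001]
force: [0.1, 7.2, 3.6]
finger_gap: 8.9
gripper_force: 91.8
```

Converted, 0.2 cm / 80 = 0.0025.

Emit:
servo_tool(commands=[{"offset": [0, 0.0025, 0], "rotation": [0, 0, 0]}, {"offset": [0, 0.0025, 0], "rotation": [0, 0, 0]}, {"offset": [0, 0.0025, 0], "rotation": [0, 0, 0]}])

```text
clock: 12.65
tcp_pos: [519.7, 225.1, 77.2]
tool_rot: [-0.0, 0.999, -0.036, 0.001]
force: [0.6, 3.9, 6.2]
finger_gap: 8.9
gripper_force: 92.0
```

```bash
python3 - <<'E'
from h import *
import pickle
s=state();print(s['tcp_pos'],s['force'],s['moment'],s['finger_gap'],s['gripper_force'])
for n in("scene","top","wrist"):
    c=calibration(n);f=grab_frame(n);np.save(f"pics/{n}9.npy",f);pickle.dump(c,open(f"pics/{n}9.pkl","wb"))
t=np.load("pics/top9.npy");w=np.load("pics/wrist9.npy");q=np.load("pics/scene9.npy")
r=lambda a,sz:cv2.resize(a[:,:,::-1],sz,interpolation=cv2.INTER_CUBIC)
a=np.zeros((600,800,3),np.uint8)
a[:240,:400]=r(t[165:225,215:315],(400,240))
a[:240,405:795]=r(q[170:230,195:292],(390,240))[:, :390]
a[245:595,:467]=r(w[100:384,133:512],(467,350))
cv2.imwrite("pics/f9.png",a)
E
```

```text
[519.69 225.09  77.23] [0.62 3.92 6.19] [ 0.55 -0.06 -0.02] 8.906401042765243 92.02636957168579
```

View pics/f9.png

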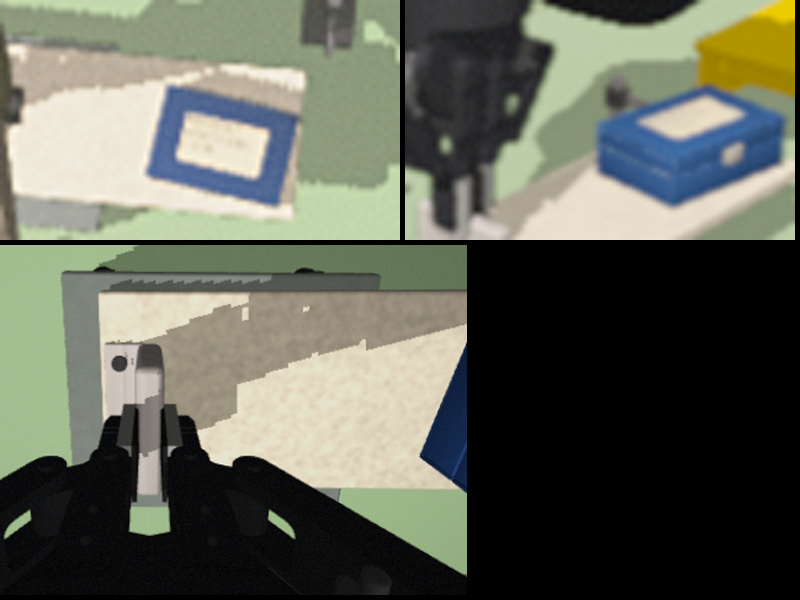

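```bash
python3 - <<'E'
from h import *
import pickle
c=pickle.load(open("pics/top9.pkl","rb"));f=np.load("pics/top9.npy").astype(int)
ya=np.array([.0734,.9973])
g=f.sum(2)//3
for r in range(170,180): print(r,g[r,288:304])
for r in range(184,220,4): print(r,g[r,282:296], f[r,282:296,0]-f[r,282:296,1])
E
```

```text
170 [140 139 102  81  82  81  82  81  83 103 101  84  82  83  83  97]
171 [140 141 106  82  83  82  83  80  83 109  96  80  82  79  83 108]
172 [141 140 103  78  82  84  84  79  83 108  93  89  94  93  98 112]
173 [141 141 100  80  84  85  84  80  87 129 106 101 101  99  98 111]
174 [142 131  98  79  83  80  83  89  94 137 114 101 103 101 100 121]
175 [141 133 102  83  87  85  78  81  91 142 115  96  93  96  99 129]
176 [137 141 124 119 122 117 119 110 100 135 112  94  85  82  99 130]
177 [142 141 139 140 137 145 141 134 114 126 128 122 119 120 125 136]
178 [138 141 140 140 139 143 143 137 117 127 136 142 141 142 136 138]
179 [139 142 138 141 139 140 139 139 132 133 140 140 141 139 141 140]
184 [230 235 234 235 232 233 233 236 238 168 130 136 140 139] [  6   6   5   5   6   7   6   7   8   7 -12 -15 -14 -17]
188 [179 177 176 177 177 176 172 170 162 144 138 137 142 139] [ 13  10  13  13  14  12  13  16  10  -9 -18 -15 -16 -16]
192 [117 116 133 144 149 161 175 177 149 136 139 138 142 140] [-12  -7  -2   5   9   9  14  16   4 -12 -15 -14 -13 -12]
196 [105 103 108 109 108  99 107 162 149 137 138 141 140 141] [-17 -22 -22 -22 -20 -21 -14  11  -3 -13 -15 -13 -13 -12]
200 [127 109 105 102 101 106 144 156 145 139 140 140 141 140] [-10 -20 -20 -21 -24 -19   5   9  -8 -16 -14 -14 -14 -15]
204 [108 111 106 105 108 145 181 152 142 141 140 142 141 143] [-23 -23 -19 -25 -17   4  14   1 -13 -13 -14 -16 -15 -12]
208 [109 113 107 108 139 174 187 158 136 138 139 140 138 138] [-22 -23 -26 -22   0  15  15  -3 -15 -13 -16 -14 -13 -13]
212 [111 114 112 140 170 176 168 189 194 198 195 194 197 193] [-26 -24 -20   0  13  13   6 -18 -23 -18 -19 -21 -20 -21]
216 [171 151 167 212 221 219 184 188 193 195 194 194 191 194] [  5  -3   5   9  11  10  -4 -22 -20 -20 -19 -21 -20 -20]
```

```bash
python3 - <<'E'
from h import *
import pickle
c=pickle.load(open("pics/top9.pkl","rb"))
b=onz(c,[(290.84,184),(290.3,188),(289.8,194),(288.85,206),(288,216)],70)[:,:2];g=onz(c,[(297.1,175),(297.35,171)],66.5)[:,:2]
print(b,g)
for yaw in(-3.9,-4.2):
  ya=np.array([-np.sin(np.radians(yaw)),np.cos(np.radians(yaw))]);print(yaw,b@ya,g@ya,(b@ya).mean()-(g@ya).mean())
# wrist-based: gauge from w1 and board end from w1/w3 minus travel
E
```

```text
[[549.66 -33.12]
 [537.84 -31.69]
 [520.15 -30.45]
 [484.88 -28.15]
 [455.57 -26.08]] [[577.   -51.42]
 [588.9  -52.02]]
-3.9 [4.34 4.97 4.99 4.89 4.97] [-12.05 -11.85] 16.78402865605277
-4.2 [7.23 7.79 7.72 7.44 7.36] [-9.02 -8.75] 16.39296113710445
```

Converted, 1.7 cm / 80 = 0.0213, 1.4 cm / 80 = 0.0175.

Emit:
servo_tool(commands=[{"offset": [0, 0.005, 0.0006], "rotation": [0, 0, 0]}, {"offset": [0, 0.0113, 0.0006], "rotation": [0, 0, 0]}, {"offset": [0, 0.0175, 0.0013], "rotation": [0, 0, 0]}, {"offset": [0, 0.0213, 0.0013], "rotation": [0, 0, 0]}, {"offset": [0, 0.0213, 0.0013], "rotation": [0, 0, 0]}, {"offset": [0, 0.0213, 0.0013], "rotation": [0, 0, 0]}, {"offset": [0, 0.0213, 0.0013], "rotation": [0, 0, 0]}])

```text
clock: 13.5
tcp_pos: [519.1, 209.1, 77.2]
tool_rot: [-0.001, 0.999, -0.036, 0.002]
force: [0.2, 7.5, 11.1]
finger_gap: 9.0
gripper_force: 92.7
```

```bash
python3 - <<'E'
from h import *
s=state();print(s['clock'],s['tcp_pos'],s['tool_rot'],s['force'],s['moment'],s['finger_gap'])
blue("scene")
c=calibration("top");f=np.mean([grab_frame("top").astype(float) for _ in range(4)],0)
g=f.mean(2).astype(int);d=(f[:,:,0]-f[:,:,1]).astype(int)
for r in range(169,179): print(r,g[r,291:303])
for r in range(180,220,4): print(r,g[r,289:302],d[r,289:302])
E
```

```text
13.5 [519.09 209.11  77.2 ] [-0.    1.   -0.04  0.  ] [ 0.21  7.49 11.12] [1.37 0.01 0.  ] 8.983410241664103
scene blue n 481 x 247 279 y 191 218
169 [83 80 82 83 82 81 89 96 85 81 81 82]
170 [ 81  82  81  80  82  83 100  98  84  83  81  82]
171 [ 81  82  84  83  80  82 107  94  84  82  82  83]
172 [ 81  83  83  83  80  83 113  92  81  81  80  82]
173 [ 79  81  83  84  80  86 131 101  81  80  81  84]
174 [ 77  79  82  81  80  87 136 103  83  81  82  88]
175 [ 83  84  78  77  77  83 139 107  89  83  87  96]
176 [121 121 121 120 109  98 140 109  96  88  88  98]
177 [141 142 142 143 133 111 129 126 122 120 121 123]
178 [138 141 141 140 139 117 127 137 141 140 139 140]
180 [138 139 138 138 138 140 140 139 139 140 140 138 138] [-13 -14 -14 -14 -14 -13 -13 -14 -15 -13 -14 -15 -15]
184 [234 234 234 233 234 238 239 187 141 136 139 140 139] [  4   5   5   7   6   5   8   9  -9 -14 -14 -14 -14]
188 [172 173 176 173 174 175 175 141 134 140 139 138 140] [ 13  13  13  11  13  13  14  -1 -14 -15 -15 -15 -14]
192 [134 151 163 178 181 176 183 154 140 139 140 140 140] [  0   2   8  12  15  14  15  -4 -15 -15 -13 -15 -13]
196 [104 104 103 103 100 108 137 141 140 141 139 140 141] [-21 -21 -21 -20 -23 -14   0 -11 -14 -13 -13 -13 -14]
200 [101 104 102 103 118 167 138 134 140 139 140 141 139] [-22 -22 -21 -22 -14  12   0 -12 -14 -14 -15 -13 -14]
204 [105 106 104 116 160 173 151 137 139 139 140 139 141] [-22 -22 -24 -16  10  12  -5 -14 -15 -14 -14 -15 -13]
208 [108 105 111 156 179 152 137 140 138 140 140 139 140] [-22 -25 -19   7  14   4 -12 -13 -14 -14 -13 -14 -14]
212 [107 112 160 174 177 180 191 195 197 195 196 194 196] [-25 -19   6  13  14 -11 -22 -21 -20 -19 -20 -21 -21]
216 [120 163 214 219 197 191 194 194 195 193 193 192 193] [-13   8  11  10  10 -15 -20 -18 -19 -19 -19 -21 -20]
```

```bash
python3 - <<'E'
from h import *
c=calibration("top")
b=onz(c,[(296.03,184),(295.96,188),(295.85,192),(294.87,204),(294.3,208),(293.6,216)],70)[:,:2];g=onz(c,[(297.2,174),(297.22,173),(297.26,172),(297.45,170)],66.5)[:,:2]
ya=np.array([.0717,.9974]);print(b,b@ya,g@ya,(b@ya).mean()-(g@ya).mean())
E
```

```text
[[549.93 -48.37]
 [538.13 -48.31]
 [526.34 -48.13]
 [491.04 -45.7 ]
 [479.29 -44.19]
 [455.85 -42.45]] [ -8.82  -9.6  -10.27 -10.38  -9.71  -9.65] [-9.96 -9.77 -9.64 -9.71] 0.03543507971625637
```

Emit:
servo_tool(commands=[{"offset": [0, 0, 0], "rotation": [0, 0, 0]}, {"offset": [0, 0, 0], "rotation": [0, 0, 0]}, {"offset": [0, 0, 0], "rotation": [0, 0, 0]}])

```text
clock: 14.05
tcp_pos: [519.1, 209.1, 77.2]
tool_rot: [-0.001, 0.999, -0.036, 0.002]
force: [0.7, 7.9, 10.4]
finger_gap: 8.9
gripper_force: 92.7
```

```bash
python3 -c "
from h import *
s=state();print(s['tcp_pos'],s['force'],s['clock'])
print(hand_in())"
```

```text
[519.09 209.13  77.21] [ 0.68  7.93 10.42] 14.05
the job is handed in; nothing more can be done
None
```

The job is handed in at 14 s: the lid is shut, the board's outer end measures in line with the pointer (within about 1 mm in the top view), and the gripper still holds the tab with about 10 N pressing the board down; the first push at the lid missed and I repeated it lower.

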